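# Emergency eject of a sample tray

## Task

The sample tray of the reader with the orange ring is stuck shut. Take the red-handled release pin out of its stand, push it down through the orange-ringed hole in the reader's roof until the hidden catch lets the tray spring out, then put the pin back in its stand, upright and fully home. Leave the blue-ringed reader's tray shut and do not knock the bottle or the beaker about.

Things in the scene. Friction and masses are not known exactly. Their poses are not given: they have to be found in the camera images.
- pin: Release pin, upright in its stand, about 60 g. Steel shaft 10 mm in diameter, rounded tip; red flange 32 mm in diameter from 75 to 81 mm above the tip; round red handle 20 mm in diameter from 81 to 120 mm above the tip, gripped from above at any yaw. Origin: centre of the tip; z runs up to the handle. In the stand the flange rests on the block's top and the tip hangs 5 mm above the table.
- stand: Aluminium block fixed to the table, 60 x 60 mm, 80 mm high, with one upright hole 20 mm in diameter through its middle, open at the top; on the robot's left or right. The pin is home when its shaft is in the hole and its flange lies on the block. Origin: centre of the underside, on the hole's axis.
- orange_unit: White fixed reader, 150 (x) x 120 (y) x 90 mm high, tray front at its -x. Orange-ringed roof hole 26 mm wide, straight above its origin (centre of underside). Below: hidden catch plate, 36 mm square, top 60 mm above the table; pushed down 9 mm or more (stop at 16) it frees the tray; spring 2 N at first, 6 N at the stop, it returns. A like reader with blue ring stands on its left or right.
- orange_tray (a joint): Tray of the orange-ringed reader, in m: 0 shut; once its catch is tripped its spring pushes it out of the front to 0.045 within about half a second, and it stays out.
- blue_tray (a joint): Tray of the blue-ringed reader, same measure: 0 shut, and it must stay shut.
- bottle: Small white sample bottle standing loose on the table, 44 mm in diameter, 75 mm high. Origin: centre of the underside. A bystander.
- beaker: Glass beaker standing loose on the table, 64 mm in diameter at the rim, 80 mm high. Origin: centre of the underside. A bystander.
There are look-alikes about, which are no part of the job. There is more than one size of the pin; the job needs the largest.

How it is judged:
By the outcome, as a careful person would: the job done as asked, in the order asked, and still so for the second after the job is handed in, with the robot touching nothing.
It also fails if it takes over 56 s, if anything falls off the work surface, if the arm or the gripper's body presses on something with over 40 N, if the wrist force passes 120 N, or if a joint passes its speed limit or range.

## Robot

A 6-joint arm with a two-finger parallel gripper is mounted at the origin on the work surface. World frame = base frame: x ahead of the robot, y to its left, z up, the work surface at z = 0. Lengths are in m, angles in rad, forces in N, time in s.
With the tool pointing down it reaches from about 0.35 to 0.975 m from the base axis. Payload 4.9 kg.
Tool frame: the origin (TCP) lies at the very end of the fingers, on their centre line; the grasp point (between the pads) lies ctrl.grip_point_offset behind it (ctrl.grip_point_offset is the distance from the TCP to the grasp point, in m); z points along the fingers, y is the line along which they close (so a half turn about z gives the same grasp; the last joint's range is limited). The gripper opens to 85 mm and grips with 20 to 120 N. Pads are 22 mm wide; open, the fingers measure 114 mm over their backs; the gripper's body (76 mm by 85 mm) begins 54 mm behind the grasp point. The pads swing forward as they close: fully open they stand 13 mm farther back than shut.
Start: joints at [-1.327, 0.053, 1.613, -0, 1.476, -0.119], TCP at [0.222, -0.584, 0.231] pointing down, gripper open.
Joint ranges: [-3.01, 3.01], [-1.01, 2.22], [0.06, 2.58], [-1.02, 4.17], [0.09, 2.62], [-3.14, 3.14]. Speed limits (rad/s): [2.57, 2.57, 3.14, 3.14, 3.14, 3.14].

## Interface

Orientations are given as a rotation vector (axis times angle).
In Python, from station import ctrl gives the robot as it stands. The module is installed in compiled form; this text tells all that it offers.
- The arm moves only by the tool drive_tool, never from a script. Its argument "steps" is a list of rows, each an object with "translation": the shift along the tool's x, y, z normalised to -1 to 1, where 1 is 4 cm, a list of three; "angular": the turn, a rotation vector about the tool's x, y, z normalised to -1 to 1, where 1 is 8 degrees, a list of three; "gripper": the opening, from 0 (shut) to 1 (fully open). In form: [{"translation": [dx, dy, dz], "angular": [wx, wy, wz], "gripper": gripper}, ...]. A call has 1 to 8 rows; each row shifts and turns the commanded pose from where the row before left it, along the tool's axes as they then stand; what a row does not reach is not made up. A row lasts 1/8 s, in which the tool goes at most 62.5 mm and 10.7 degrees, less where a joint would pass 70% of its speed; a pose out of reach is approached as far as the arm can. A call with a number of a shift or a turn outside -1 to 1 is refused whole. A call with a gripper value outside its range is refused whole. The fingers move at their own pace and stop on an object; "force" is the grip in N (left out, the last holds). Time passes only in rows, so rows that do not move let the fingers close. It gives the time, the measured TCP pose, the force, the opening and the grip force at its end, in the units of the state.
- ctrl.get_obs(): the state, without advancing time (a new reading comes with each control period).
- ctrl.get_image(name): name is "scene" or "top" or "wrist"; returns a dict with "color" (384x512x3 uint8, red, green, blue), "depth" (384x512 float32, m along the optical axis (not along the pixel's ray), 0 where there is no reading), "fx", "fy", "cx", "cy" (pixels), "R" (3x3) and "t" (3): a world point X has camera coordinates R X + t. Camera axes: x right, y down, z forward; pixel columns grow to the right and rows downward; lengths in m; the calibration is good to about 2 mm. The wrist camera is an equidistant fisheye: a pixel r from the principal point sees the ray r / f radians off the axis. A picture is of the moment at which its call begins.
- ctrl.finish_job(): hands the job in; it is judged then, once.
The state is a dict: "t": time; "q": joint angles; "dq": joint speeds; "effort": joint torques, N m; "tool_pos": TCP position; "tool_rot": TCP orientation; "contact_force": force on the tool from outside, world axes, zero at the start; "wrist_torque": the same for the moment, N m; "opening": finger opening in m; "grip_force": force on a finger pad.
Only numpy, scipy, OpenCV 4.12 (cv2) and the standard library are available. Lean on these libraries where they do the work, as an engineer would, in place of code of your own. Each camera call takes 0.05 s, during which the arm holds its last target. There are 200 camera calls.

## Working session

There is one attempt and no reset: what is moved stays moved. The work goes in short steps, Python scripts to look and compute and a tool call to move; the robot and the scene stay as the last step left them, time stands still between calls to the robot, and variables do not carry over. Pictures are saved under pics/ and viewed, at most 10 in all, crops included, and the job is handed in when it is done.

Besides the shell and the picture viewer there is one more tool, called after "Request:" by a JSON object that holds its "fn" and its "kwargs". drive_tool: Moves the arm, as the interface text tells. Its arguments: {"type":"object","properties":{"steps":{"type":"array"},"force":{"type":"number"}},"required":["steps"]}

```bash
mkdir -p pics; cat > h.py <<'E'
from station import ctrl
import numpy as np, cv2
def grab(n,name=None):
    im=ctrl.get_image(n)
    if name: cv2.imwrite('pics/'+name,im['color'][:,:,::-1])
    return im
def pts(im):
    d=im['depth'];v,u=np.indices(d.shape)
    P=np.stack([(u-im['cx'])/im['fx']*d,(v-im['cy'])/im['fy']*d,d],-1)
    return (P-im['t'])@im['R']   # R^T (P-t)
def st():
    o=ctrl.get_obs();print({k:np.round(o[k],4).tolist() for k in('t','q','tool_pos','tool_rot','contact_force','opening','grip_force')})
E
python3 - <<'E'
from h import *
a=grab('top');b=grab('scene')
np.savez('im.npz',a=a['color'],pa=pts(a),b=b['color'],pb=pts(b))
cv2.imwrite('pics/top.png',cv2.resize(a['color'][:,:,::-1],(800,600)))
cv2.imwrite('pics/scene.png',cv2.resize(b['color'][:,:,::-1],(800,600)))
st();print(ctrl.grip_point_offset)
for n,i in(('top',a),('scene',b)):
    print(n,i['fx'],i['cx'],i['cy'],np.round(-i['R'].T@i['t'],3),np.round(i['R'],2).tolist())
    P=pts(i);hsv=cv2.cvtColor(i['color'],cv2.COLOR_RGB2HSV)
    for c,lo,hi in(('red',0,6),('red2',172,180),('orange',8,20),('blue',95,130)):
        m=cv2.inRange(hsv,(lo,110,60),(hi,255,255))
        k,l,s,cc=cv2.connectedComponentsWithStats(m)
        for j in range(1,k):
            if s[j,4]>12:
                q=P[(l==j)&(i['depth']>0)]
                if len(q): print(c,s[j].tolist(),np.round(np.median(q,0),3),np.round(q.min(0),3),np.round(q.max(0),3))
E
```

```text
{'t': 0.1, 'q': [-1.327, 0.0533, 1.6141, -0.0, 1.476, -0.119], 'tool_pos': [0.2217, -0.5838, 0.2302], 'tool_rot': [-3.0882, -0.5665, 0.0002], 'contact_force': [0.4976, 0.2591, -0.1517], 'opening': 0.0852, 'grip_force': 0.0}
0.0187
top 465.4966157231717 254.13359331784977 193.83506532569902 [0.29  0.02  1.259] [[0.07, -1.0, 0.01], [-0.97, -0.07, -0.22], [0.22, 0.01, -0.98]]
red [102, 207, 9, 8, 33] [0.482 0.411 0.081] [0.475 0.405 0.052] [0.49  0.418 0.087]
red [127, 214, 12, 11, 88] [0.459 0.33  0.119] [0.45  0.321 0.083] [0.474 0.346 0.131]
red [164, 221, 8, 7, 42] [0.459 0.249 0.075] [0.452 0.243 0.052] [0.465 0.26  0.087]
red [201, 343, 56, 41, 1883] [0.216 0.037 0.719] [0.194 0.009 0.705] [0.24  0.073 0.724]
orange [28, 56, 44, 34, 1235] [0.86  0.62  0.069] [0.808 0.557 0.001] [0.92  0.723 0.077]
orange [299, 175, 16, 16, 133] [ 0.587 -0.102  0.091] [ 0.566 -0.122  0.084] [ 0.608 -0.082  0.098]
orange [281, 210, 39, 10, 144] [ 0.511 -0.093  0.045] [ 0.503 -0.143  0.022] [ 0.52  -0.043  0.052]
blue [439, 94, 71, 70, 182] [ 0.745 -0.532  0.011] [ 0.702 -0.675  0.001] [ 0.899 -0.477
[... 1109 characters left out ...]
.095 -0.02 ] [-0.712 -1.075  0.077]
orange [213, 3, 13, 26, 180] [-0.725 -1.011  0.007] [-0.741 -1.051 -0.056] [-0.701 -0.954  0.096]
orange [244, 8, 3, 18, 22] [-0.722 -0.824  0.04 ] [-0.732 -0.833 -0.011] [-0.714 -0.814  0.086]
orange [4, 14, 33, 8, 169] [ 0.451 -0.977  0.309] [ 0.171 -1.488  0.176] [ 0.505 -0.924  0.311]
orange [202, 158, 17, 9, 81] [ 0.586 -0.102  0.09 ] [ 0.529 -0.143  0.035] [ 0.607 -0.082  0.094]
orange [442, 356, 70, 28, 1323] [0.837 0.597 0.066] [0.81  0.554 0.063] [0.879 0.659 0.07 ]
blue [0, 168, 71, 35, 299] [ 0.849 -0.508  0.009] [ 0.74  -0.662 -0.001] [ 0.902 -0.475  0.016]
blue [271, 179, 18, 11, 103] [0.575 0.102 0.09 ] [0.51  0.058 0.02 ] [0.601 0.125 0.093]
```

View pics/top.png

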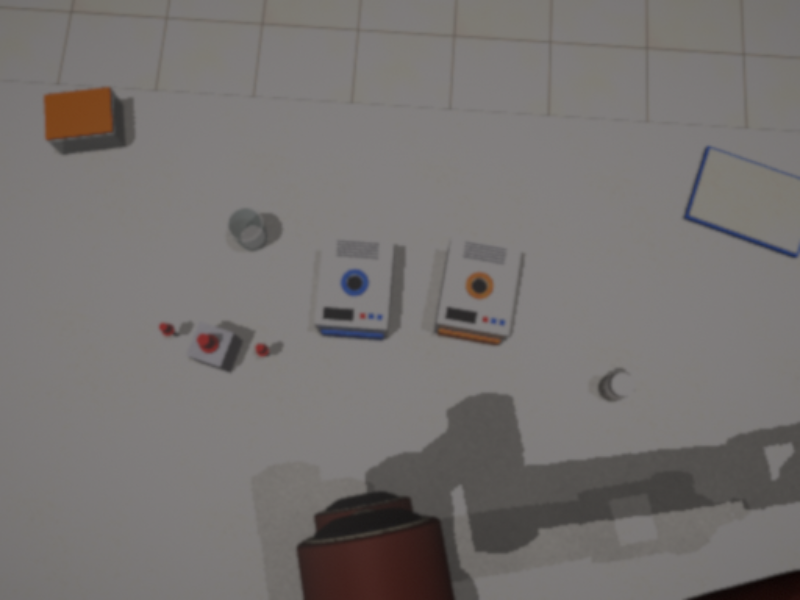

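View pics/scene.png

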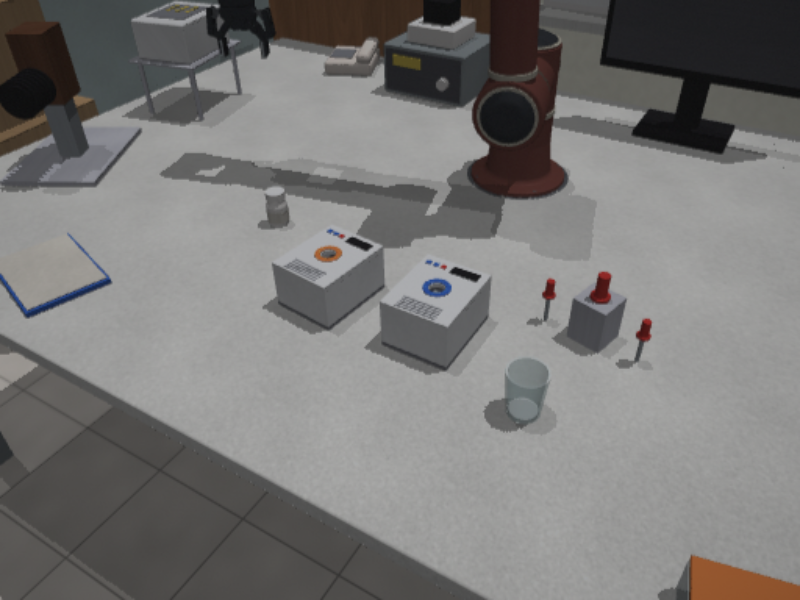

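The top view shows the stand with the large pin at (207,342), small look-alike pins at (167,328) and (262,350), and the orange-ringed roof hole at (480,285). The blue reader is at (355,282), the beaker at (250,230) and the bottle at (615,385). The scene view agrees. Next I'll refine the positions by ray casting and plan the first move.

```bash
cat >> h.py <<'E'
from scipy.spatial.transform import Rotation as Ro
def ray(im,u,v,z):
    c=-im['R'].T@im['t'];d=im['R'].T@np.array([(u-im['cx'])/im['fx'],(v-im['cy'])/im['fy'],1]);return c+d*(z-c[2])/d[2]
def plan(target,yaw=None,n=8,pose=None):
    "equal world steps; prints tool-frame rows (translation units, turn units about z)"
    o=ctrl.get_obs();p=np.array(o['tool_pos']);R=Ro.from_rotvec(o['tool_rot'])
    x=R.as_matrix()[:,0];y0=np.degrees(np.arctan2(x[1],x[0]));y1=y0 if yaw is None else yaw
    tilt=Ro.from_euler('x',180,degrees=True)
    G=Ro.from_euler('z',y1,degrees=True)*tilt
    e=np.degrees((R.inv()*G).as_rotvec())/8
    print('yaw',round(y0,2),'turn units',np.round(e,2),'world d',np.round(np.array(target)-p,4))
    for k in range(n):
        Rk=R*Ro.from_rotvec(np.radians(e*8*k/n))
        print(np.round(Rk.inv().apply(np.array(target)-p)/n/.04,2).tolist())
E
python3 - <<'E'
from h import *
for n in('top','scene'):
    i=grab(n);hsv=cv2.cvtColor(i['color'],cv2.COLOR_RGB2HSV)
    P=pts(i)
    near=(abs(P[...,0]-.587)<.04)&(abs(P[...,1]+.102)<.04)&(P[...,2]>.08)
    m=cv2.inRange(hsv,(8,110,60),(20,255,255))*near.astype(np.uint8)
    c=max(cv2.findContours(m,0,1)[0],key=cv2.contourArea);e=cv2.minEnclosingCircle(c)[0] if n=='top' else cv2.fitEllipse(c)[0]
    print(n,'ring',ray(i,*e,.09).round(4))
    near=(abs(P[...,0]-.462)<.03)&(abs(P[...,1]-.332)<.03)
    m=cv2.inRange(hsv,(0,110,60),(6,255,255))*near.astype(np.uint8)
    v,u=np.nonzero((m>0)&(P[...,2]>(.118 if n=='top' else .09)));print('handle',len(u),ray(i,u.mean(),v.mean(),.125 if n=='top' else .105).round(4))
    b=(abs(P[...,0]-.462)<.06)&(abs(P[...,1]-.332)<.06)&(P[...,2]>.072)&(P[...,2]<.084)
    v,u=np.nonzero(b);cnt=np.stack([u,v],1).astype(np.float32);print('block',ray(i,*cv2.minAreaRect(cnt)[0],.08).round(4))
plan([.40,-.05,.27],82,8+4)
E
```

```text
top ring [ 0.589  -0.1026  0.09  ]
handle 42 [0.4614 0.3316 0.125 ]
block [0.4624 0.3318 0.08  ]
scene ring [ 0.5863 -0.1029  0.09  ]
handle 115 [0.4591 0.3326 0.105 ]
block [0.4681 0.334  0.08  ]
yaw 20.79 turn units [-0.01 -0.01 -7.65] world d [0.1783 0.5339 0.0395]
[0.74, -0.91, -0.08]
[0.82, -0.84, -0.08]
[0.89, -0.76, -0.08]
[0.96, -0.68, -0.08]
[1.01, -0.59, -0.08]
[1.06, -0.5, -0.08]
[1.1, -0.4, -0.08]
[1.13, -0.3, -0.08]
[1.16, -0.2, -0.08]
[1.17, -0.1, -0.08]
[1.17, 0.01, -0.08]
[1.17, 0.11, -0.08]
```

Request:
{"fn": "drive_tool", "kwargs": {"steps": [{"translation": [0.7, -0.9, -0.1], "angular": [0, 0, -0.64], "gripper": 1}, {"translation": [0.8, -0.8, -0.1], "angular": [0, 0, -0.64], "gripper": 1}, {"translation": [0.9, -0.8, -0.1], "angular": [0, 0, -0.64], "gripper": 1}, {"translation": [1, -0.7, -0.1], "angular": [0, 0, -0.64], "gripper": 1}, {"translation": [1, -0.6, -0.1], "angular": [0, 0, -0.64], "gripper": 1}, {"translation": [1, -0.5, -0.1], "angular": [0, 0, -0.64], "gripper": 1}, {"translation": [1, -0.4, -0.1], "angular": [0, 0, -0.64], "gripper": 1}, {"translation": [1, -0.3, -0.1], "angular": [0, 0, -0.64], "gripper": 1}]}}

```text
t: 1.2
tool_pos: [0.332, -0.2359, 0.2633]
tool_rot: [2.694, 1.616, 0.0]
contact_force: [1.0, 0.5, 0.3]
opening: 0.0851
grip_force: 0.0
```

```bash
python3 -c "
from h import *
plan([.461,.332,.24],82,14)"
```

```text
yaw 61.9 turn units [ 0.   -0.   -2.51] world d [ 0.129   0.5679 -0.0233]
[1.0, -0.27, 0.04]
[1.01, -0.25, 0.04]
[1.02, -0.22, 0.04]
[1.02, -0.2, 0.04]
[1.03, -0.17, 0.04]
[1.03, -0.15, 0.04]
[1.03, -0.12, 0.04]
[1.04, -0.1, 0.04]
[1.04, -0.07, 0.04]
[1.04, -0.04, 0.04]
[1.04, -0.02, 0.04]
[1.04, 0.01, 0.04]
[1.04, 0.04, 0.04]
[1.04, 0.06, 0.04]
```

Request:
{"fn": "drive_tool", "kwargs": {"steps": [{"translation": [1, -0.3, 0], "angular": [0, 0, -0.3], "gripper": 1}, {"translation": [1, -0.3, 0], "angular": [0, 0, -0.3], "gripper": 1}, {"translation": [1, -0.3, 0], "angular": [0, 0, -0.3], "gripper": 1}, {"translation": [1, -0.2, 0], "angular": [0, 0, -0.3], "gripper": 1}, {"translation": [1, -0.2, 0], "angular": [0, 0, -0.3], "gripper": 1}, {"translation": [1, -0.2, 0], "angular": [0, 0, -0.3], "gripper": 1}, {"translation": [1, -0.1, 0], "angular": [0, 0, -0.3], "gripper": 1}, {"translation": [1, -0.1, 0], "angular": [0, 0, -0.3], "gripper": 1}]}}

```text
t: 2.2
tool_pos: [0.377, 0.0888, 0.2633]
tool_rot: [2.388, 2.041, 0.0]
contact_force: [-0.5, -0.8, 0.1]
opening: 0.0852
grip_force: 0.0
```

```bash
python3 -c "
from h import *
plan([.461,.332,.24],82,6)"
```

```text
yaw 81.03 turn units [ 0.   -0.   -0.12] world d [ 0.084   0.2432 -0.0233]
[1.06, 0.19, 0.1]
[1.06, 0.19, 0.1]
[1.05, 0.19, 0.1]
[1.05, 0.2, 0.1]
[1.05, 0.2, 0.1]
[1.05, 0.2, 0.1]
```

Request:
{"fn": "drive_tool", "kwargs": {"steps": [{"translation": [1, 0.2, 0.1], "angular": [0, 0, -0.12], "gripper": 1}, {"translation": [1, 0.2, 0.1], "angular": [0, 0, 0], "gripper": 1}, {"translation": [1, 0.2, 0.1], "angular": [0, 0, 0], "gripper": 1}, {"translation": [1, 0.2, 0.1], "angular": [0, 0, 0], "gripper": 1}, {"translation": [1, 0.2, 0.1], "angular": [0, 0, 0], "gripper": 1}, {"translation": [1, 0.2, 0.1], "angular": [0, 0, 0], "gripper": 1}, {"translation": [0, 0, 0], "angular": [0, 0, 0], "gripper": 0.7}, {"translation": [0, 0, 0], "angular": [0, 0, 0], "gripper": 0.7}]}}

```text
t: 3.2
tool_pos: [0.4588, 0.3177, 0.239]
tool_rot: [2.372, 2.059, -0.002]
contact_force: [-0.7, -0.6, 0.2]
opening: 0.0603
grip_force: 0.0
```

```bash
python3 -c "
from h import *
i=grab('wrist','w1.png');st()
print(i['fx'],i['cx'],i['cy'],np.round(-i['R'].T@i['t'],3),np.round(i['R'],2).tolist())
plan([.461,.332,.14],82,4)
hsv=cv2.cvtColor(i['color'],cv2.COLOR_RGB2HSV);m=cv2.inRange(hsv,(0,110,60),(6,255,255))|cv2.inRange(hsv,(173,110,60),(180,255,255))
print(cv2.connectedComponentsWithStats(m)[2:])
d=i['depth'];v,u=np.indices(d.shape);x=(u-i['cx'])/i['fx'];y=(v-i['cy'])/i['fy'];r=np.hypot(x,y)+1e-9;P=np.stack([x/r*np.tan(r)*d,y/r*np.tan(r)*d,d],-1);W=(P-i['t'])@i['R']
q=W[(m>0)&(d>0)&(abs(W[...,0]-.46)<.04)&(abs(W[...,1]-.33)<.04)]
top=q[q[:,2]>.12];print(len(q),len(top),np.median(top,0),top.min(0),top.max(0))
"
```

```text
{'t': 3.25, 'q': [0.4719, -0.1115, 1.7604, -0.0002, 1.493, 0.6136], 'tool_pos': [0.4589, 0.3174, 0.2393], 'tool_rot': [2.373, 2.0585, -0.0006], 'contact_force': [0.0842, -0.2285, -0.0573], 'opening': 0.0595, 'grip_force': 0.0}
297.3186396354542 259.10231976861627 191.35857991900497 [0.467 0.383 0.381] [[0.99, -0.14, -0.0], [-0.14, -0.96, 0.26], [-0.04, -0.26, -0.97]]
yaw 81.88 turn units [-0.    0.   -0.01] world d [ 0.0021  0.0146 -0.0993]
[0.09, 0.0, 0.62]
[0.09, 0.0, 0.62]
[0.09, 0.0, 0.62]
[0.09, 0.0, 0.62]
(array([[     0,      0,    512,    384, 195274],
       [   261,     76,     19,     19,    285],
       [   244,    149,     31,     33,    768],
       [   260,    219,     17,     24,    272],
       [    29,    322,      2,      4,      7],
       [   106,    366,      1,      1,      1],
       [   104,    368,      1,      1,      1]], dtype=int32), array([[255.45798724, 191.70252568],
       [269.67017544,  84.74035088],
       [258.89192708, 164.37109375],
       [268.15808824, 229.88235294],
       [ 29.57142857, 323.28571429],
       [106.        , 366.        ],
       [104.        , 368.        ]]))
763 381 [0.46007024 0.33267752 0.1245272 ] [0.45003795 0.32317508 0.12014073] [0.46964102 0.34193452 0.12689925]
```

View pics/w1.png

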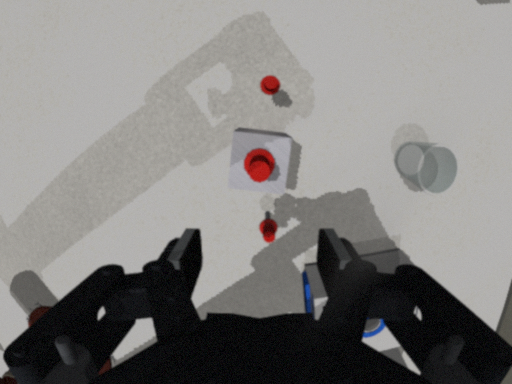

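The wrist view shows the handle's top at (259,165), upright in the block, with the fingers on either side. Centre of the handle is (0.460, 0.333).

Request:
{"fn": "drive_tool", "kwargs": {"steps": [{"translation": [0.38, -0.03, 0], "angular": [0, 0, 0], "gripper": 0.7}, {"translation": [0, 0, 0.7], "angular": [0, 0, 0], "gripper": 0.7}, {"translation": [0, 0, 0.8], "angular": [0, 0, 0], "gripper": 0.7}, {"translation": [0, 0, 0.8], "angular": [0, 0, 0], "gripper": 0.7}, {"translation": [0, 0, 0.7], "angular": [0, 0, 0], "gripper": 0.7}, {"translation": [0, 0, 0.5], "angular": [0, 0, 0], "gripper": 0.7}, {"translation": [0, 0, 0.22], "angular": [0, 0, 0], "gripper": 0.7}, {"translation": [0, 0, 0], "angular": [0, 0, 0], "gripper": 0.7}]}}

```text
t: 4.25
tool_pos: [0.4601, 0.3333, 0.0905]
tool_rot: [-2.373, -2.059, 0.0]
contact_force: [-0.1, -0.8, 1.1]
opening: 0.0599
grip_force: 0.0
```

Request:
{"fn": "drive_tool", "kwargs": {"steps": [{"translation": [0, 0, 0], "angular": [0, 0, 0], "gripper": 0.2}, {"translation": [0, 0, 0], "angular": [0, 0, 0], "gripper": 0.1}, {"translation": [0, 0, 0], "angular": [0, 0, 0], "gripper": 0.1}, {"translation": [0, 0, 0], "angular": [0, 0, 0], "gripper": 0.1}, {"translation": [0, 0, 0], "angular": [0, 0, 0], "gripper": 0.1}, {"translation": [0, 0, 0], "angular": [0, 0, 0], "gripper": 0.1}], "force": 50}}

```text
t: 5.0
tool_pos: [0.4608, 0.3337, 0.0918]
tool_rot: [2.372, 2.059, 0.003]
contact_force: [0.1, -0.6, 5.3]
opening: 0.0193
grip_force: 48.9
```

Request:
{"fn": "drive_tool", "kwargs": {"steps": [{"translation": [0, 0, -0.4], "angular": [0, 0, 0], "gripper": 0.1}, {"translation": [0, 0, -0.7], "angular": [0, 0, 0], "gripper": 0.1}, {"translation": [0, 0, -0.8], "angular": [0, 0, 0], "gripper": 0.1}, {"translation": [0, 0, -0.8], "angular": [0, 0, 0], "gripper": 0.1}, {"translation": [0, 0, -0.8], "angular": [0, 0, 0], "gripper": 0.1}, {"translation": [0, 0, -0.5], "angular": [0, 0, 0], "gripper": 0.1}, {"translation": [0, 0, 0], "angular": [0, 0, 0], "gripper": 0.1}]}}

```text
t: 5.88
tool_pos: [0.4607, 0.3336, 0.2524]
tool_rot: [2.372, 2.059, 0.005]
contact_force: [0.4, 0.3, -0.6]
opening: 0.0185
grip_force: 48.8
```

```bash
python3 -c "
from h import *
st();plan([.5877,-.1027,.25],82,16)
for n,s in(('scene',(290,100,520,260)),):
  i=grab(n);a,b,c,d=s;cv2.imwrite('pics/s2.png',cv2.resize(i['color'][b-60:d,a:c,::-1],None,fx=2.5,fy=2.5))"
```

```text
{'t': 5.875, 'q': [0.4959, -0.0948, 1.7231, 0.0, 1.5101, 0.6372], 'tool_pos': [0.4607, 0.3336, 0.2524], 'tool_rot': [2.3721, 2.0587, 0.005], 'contact_force': [0.3908, 0.3124, -0.5668], 'opening': 0.0185, 'grip_force': 48.817}
yaw 81.91 turn units [ 0.02 -0.01 -0.01] world d [ 0.127  -0.4363 -0.0024]
[-0.65, 0.29, 0.0]
[-0.65, 0.29, 0.0]
[-0.65, 0.29, 0.0]
[-0.65, 0.29, 0.0]
[-0.65, 0.29, 0.0]
[-0.65, 0.29, 0.0]
[-0.65, 0.29, 0.0]
[-0.65, 0.29, 0.0]
[-0.65, 0.29, 0.0]
[-0.65, 0.29, 0.0]
[-0.65, 0.29, 0.0]
[-0.65, 0.29, 0.0]
[-0.65, 0.29, 0.0]
[-0.65, 0.29, 0.0]
[-0.65, 0.29, 0.0]
[-0.65, 0.29, 0.0]
```

View pics/s2.png

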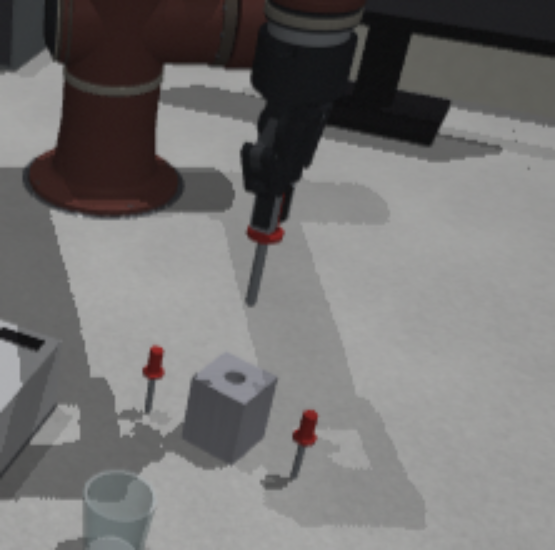

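The pin is held, with its flange at (265,235) and tip at (250,302). It may be tilted a little, so I'll measure the shaft.

```bash
cat >> h.py <<'E'
def shaft():
    "plan-view slope of held shaft and tip position, from depth"
    o=ctrl.get_obs();p=np.array(o['tool_pos'])
    i=grab('scene');P=pts(i)
    b=(i['depth']>0)&(np.hypot(P[...,0]-p[0],P[...,1]-p[1])<.04)&(P[...,2]>p[2]-.095)&(P[...,2]<p[2]-.015)
    q=P[b];k,l,s,_=cv2.connectedComponentsWithStats(b.astype(np.uint8));q=P[b&(l==1+np.argmax(s[1:,4]))]
    f=np.polyfit(q[:,2]-p[2],q[:,:2]-p[:2],1);c=-i['R'].T@i['t'];v=(p-c)[:2];v/=np.hypot(*v)
    print(len(q),'z',q[:,2].min().round(4)-p[2],'slope dxy/dz',f[0].round(3),'axis at tip',(f[0]*-.085+f[1]+v*.004).round(4),'at top',(f[0]*-.01+f[1]+v*.004).round(4))
E
python3 -c "
from h import *
shaft()"
```

```text
109 z -0.08707312111936105 slope dxy/dz [0.021 0.007] axis at tip [-0.0013 -0.0015] at top [ 0.0003 -0.001 ]
```

Request:
{"fn": "drive_tool", "kwargs": {"steps": [{"translation": [-0.7, 0.3, 0], "angular": [0, 0, 0], "gripper": 0.1}, {"translation": [-0.9, 0.4, 0], "angular": [0, 0, 0], "gripper": 0.1}, {"translation": [-0.9, 0.4, 0], "angular": [0, 0, 0], "gripper": 0.1}, {"translation": [-0.9, 0.4, 0], "angular": [0, 0, 0], "gripper": 0.1}, {"translation": [-0.9, 0.4, 0], "angular": [0, 0, 0], "gripper": 0.1}, {"translation": [-0.9, 0.4, 0], "angular": [0, 0, 0], "gripper": 0.1}, {"translation": [-0.9, 0.4, 0], "angular": [0, 0, 0], "gripper": 0.1}, {"translation": [-0.9, 0.4, 0], "angular": [0, 0, 0], "gripper": 0.1}]}}

```text
t: 6.98
tool_pos: [0.5426, 0.0374, 0.248]
tool_rot: [-2.371, -2.057, 0.004]
contact_force: [0.5, 0.7, 0.1]
opening: 0.0185
grip_force: 48.8
```

Request:
{"fn": "drive_tool", "kwargs": {"steps": [{"translation": [-0.9, 0.4, 0], "angular": [0, 0, 0], "gripper": 0.1}, {"translation": [-0.9, 0.4, 0], "angular": [0, 0, 0], "gripper": 0.1}, {"translation": [-0.8, 0.4, 0], "angular": [0, 0, 0], "gripper": 0.1}, {"translation": [-0.6, 0.3, 0], "angular": [0, 0, 0], "gripper": 0.1}, {"translation": [0, 0, 0], "angular": [0, 0, 0], "gripper": 0.1}, {"translation": [0, 0, 0], "angular": [0, 0, 0], "gripper": 0.1}]}}

```text
t: 7.72
tool_pos: [0.584, -0.0959, 0.2489]
tool_rot: [-2.37, -2.058, 0.002]
contact_force: [0.6, -0.2, -0.2]
opening: 0.0187
grip_force: 48.9
```

```bash
python3 -c "
from h import *
st();plan([.5885,-.1015,.186],82,1);shaft()"
```

```text
{'t': 7.725, 'q': [-0.2887, -0.0335, 1.6704, 0.0004, 1.5076, -0.1476], 'tool_pos': [0.584, -0.0959, 0.2489], 'tool_rot': [-2.3705, -2.0576, 0.0019], 'contact_force': [0.5649, -0.231, -0.1648], 'opening': 0.0187, 'grip_force': 48.8687}
yaw 81.92 turn units [-0.02 -0.01 -0.01] world d [ 0.0045 -0.0056 -0.0629]
[-0.12, 0.13, 1.57]
91 z -0.08629139326648927 slope dxy/dz [-0.001  0.001] axis at tip [-0.0006 -0.0014] at top [-0.0007 -0.0014]
```

Request:
{"fn": "drive_tool", "kwargs": {"steps": [{"translation": [-0.12, 0.13, 0.3], "angular": [0, 0, 0], "gripper": 0.1}, {"translation": [0, 0, 0.5], "angular": [0, 0, 0], "gripper": 0.1}, {"translation": [0, 0, 0.5], "angular": [0, 0, 0], "gripper": 0.1}, {"translation": [0, 0, 0.2], "angular": [0, 0, 0], "gripper": 0.1}, {"translation": [0, 0, 0], "angular": [0, 0, 0], "gripper": 0.1}]}}

```text
t: 8.4
tool_pos: [0.5886, -0.1018, 0.1891]
tool_rot: [-2.371, -2.058, 0.002]
contact_force: [0.5, 0.0, -0.1]
opening: 0.0183
grip_force: 48.9
```

```bash
python3 -c "
from h import *
st();i=grab('scene');a=i['color'][90:230,140:320,::-1];j=grab('wrist');b=j['color'][120:384,150:370,::-1]
cv2.imwrite('pics/s3.png',np.hstack([cv2.resize(a,(400,311)),cv2.resize(b,(259,311))]))
plan([.5885,-.1015,.186],82,1)"
```

```text
{'t': 8.4, 'q': [-0.2958, 0.0183, 1.7195, -0.0, 1.4061, -0.1547], 'tool_pos': [0.5886, -0.1018, 0.1891], 'tool_rot': [-2.3711, -2.058, 0.0019], 'contact_force': [0.4853, 0.0391, -0.1497], 'opening': 0.0183, 'grip_force': 48.8778}
yaw 81.91 turn units [ 0.01  0.   -0.01] world d [-0.0011  0.0006 -0.005 ]
[0.01, -0.03, 0.13]
```

View pics/s3.png

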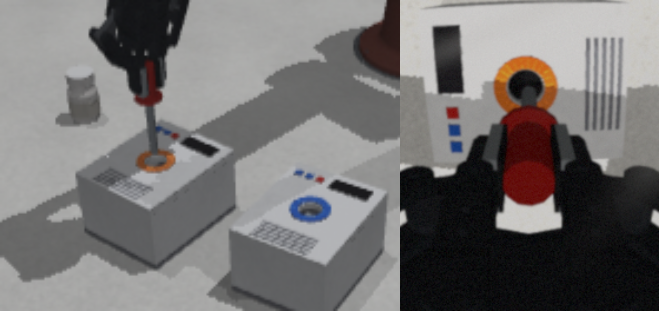

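The tip at (155,155) sits over the middle of the orange hole, ring centre (156,160), so I'll push down.

Request:
{"fn": "drive_tool", "kwargs": {"steps": [{"translation": [0, 0, 0.3], "angular": [0, 0, 0], "gripper": 0.1}, {"translation": [0, 0, 0.3], "angular": [0, 0, 0], "gripper": 0.1}, {"translation": [0, 0, 0.3], "angular": [0, 0, 0], "gripper": 0.1}, {"translation": [0, 0, 0.15], "angular": [0, 0, 0], "gripper": 0.1}, {"translation": [0, 0, 0.15], "angular": [0, 0, 0], "gripper": 0.1}, {"translation": [0, 0, 0.16], "angular": [0, 0, 0], "gripper": 0.1}, {"translation": [0, 0, 0], "angular": [0, 0, 0], "gripper": 0.1}, {"translation": [0, 0, 0], "angular": [0, 0, 0], "gripper": 0.1}]}}

```text
t: 9.5
tool_pos: [0.5893, -0.1021, 0.1366]
tool_rot: [2.373, 2.059, 0.0]
contact_force: [-1.5, -0.2, 3.1]
opening: 0.0191
grip_force: 49.2
```

```bash
python3 -c "
from h import *
st();i=grab('scene');a=i['color'][90:230,140:320,::-1];j=grab('top');b=j['color'][160:240,180:340,::-1]
cv2.imwrite('pics/s4.png',np.hstack([cv2.resize(a,(400,311)),cv2.resize(b,(400,311))]))
"
```

```text
{'t': 9.5, 'q': [-0.2959, 0.0652, 1.7622, -0.0, 1.314, -0.1547], 'tool_pos': [0.5893, -0.1021, 0.1366], 'tool_rot': [2.3725, 2.0591, 0.0001], 'contact_force': [-1.4976, -0.161, 3.1262], 'opening': 0.0191, 'grip_force': 49.1894}
```

View pics/s4.png

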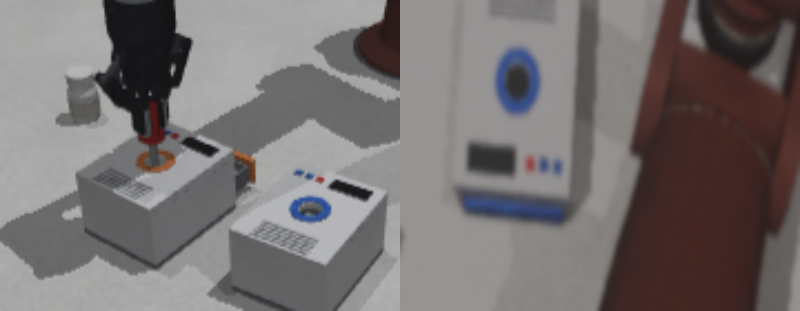

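The orange tray has sprung out, visible at (245,168), and the blue tray is still shut. Now I'll lift the pin and take it back.

Request:
{"fn": "drive_tool", "kwargs": {"steps": [{"translation": [0, 0, -0.4], "angular": [0, 0, 0], "gripper": 0.1}, {"translation": [0, 0, -0.6], "angular": [0, 0, 0], "gripper": 0.1}, {"translation": [0, 0, -0.7], "angular": [0, 0, 0], "gripper": 0.1}, {"translation": [0, 0, -0.7], "angular": [0, 0, 0], "gripper": 0.1}, {"translation": [0, 0, -0.5], "angular": [0, 0, 0], "gripper": 0.1}, {"translation": [0, 0, 0], "angular": [0, 0, 0], "gripper": 0.1}]}}

```text
t: 10.35
tool_pos: [0.5903, -0.1024, 0.2546]
tool_rot: [2.37, 2.057, 0.004]
contact_force: [-0.2, -0.7, -0.3]
opening: 0.0186
grip_force: 48.9
```

```bash
python3 -c "
from h import *
st();shaft();plan([.461,.334,.25],82,12)"
```

```text
{'t': 10.35, 'q': [-0.296, -0.0239, 1.6516, 0.0, 1.5095, -0.1547], 'tool_pos': [0.5903, -0.1024, 0.2546], 'tool_rot': [2.3698, 2.0567, 0.0038], 'contact_force': [-0.1578, -0.6924, -0.2984], 'opening': 0.0186, 'grip_force': 48.8563}
91 z -0.0879737039828429 slope dxy/dz [-0.005 -0.   ] axis at tip [-0.0002 -0.0015] at top [-0.0005 -0.0015]
yaw 81.91 turn units [ 0.01  0.   -0.01] world d [-0.1285  0.4362 -0.0026]
[0.86, -0.39, 0.0]
[0.86, -0.39, 0.0]
[0.86, -0.39, 0.0]
[0.86, -0.39, 0.0]
[0.86, -0.39, 0.0]
[0.86, -0.39, 0.01]
[0.86, -0.39, 0.01]
[0.86, -0.39, 0.01]
[0.86, -0.39, 0.01]
[0.86, -0.39, 0.01]
[0.86, -0.39, 0.01]
[0.86, -0.39, 0.01]
```

Request:
{"fn": "drive_tool", "kwargs": {"steps": [{"translation": [0.6, -0.3, 0], "angular": [0, 0, 0], "gripper": 0.1}, {"translation": [0.9, -0.4, 0], "angular": [0, 0, 0], "gripper": 0.1}, {"translation": [0.9, -0.4, 0], "angular": [0, 0, 0], "gripper": 0.1}, {"translation": [0.9, -0.4, 0], "angular": [0, 0, 0], "gripper": 0.1}, {"translation": [0.9, -0.4, 0], "angular": [0, 0, 0], "gripper": 0.1}, {"translation": [0.9, -0.4, 0], "angular": [0, 0, 0], "gripper": 0.1}, {"translation": [0.9, -0.4, 0], "angular": [0, 0, 0], "gripper": 0.1}, {"translation": [0.9, -0.4, 0], "angular": [0, 0, 0], "gripper": 0.1}]}}

```text
t: 11.4
tool_pos: [0.504, 0.1896, 0.25]
tool_rot: [-2.372, -2.058, 0.004]
contact_force: [0.6, -0.3, -0.9]
opening: 0.0186
grip_force: 48.9
```

Request:
{"fn": "drive_tool", "kwargs": {"steps": [{"translation": [0.9, -0.4, 0], "angular": [0, 0, 0], "gripper": 0.1}, {"translation": [0.9, -0.4, 0], "angular": [0, 0, 0], "gripper": 0.1}, {"translation": [0.9, -0.4, 0], "angular": [0, 0, 0], "gripper": 0.1}, {"translation": [0.5, -0.3, 0], "angular": [0, 0, 0], "gripper": 0.1}, {"translation": [0, 0, 0], "angular": [0, 0, 0], "gripper": 0.1}, {"translation": [0, 0, 0], "angular": [0, 0, 0], "gripper": 0.1}]}}

```text
t: 12.15
tool_pos: [0.4637, 0.3231, 0.2509]
tool_rot: [-2.373, -2.059, 0.003]
contact_force: [-0.6, -0.6, -1.1]
opening: 0.0187
grip_force: 48.9
```

```bash
python3 -c "
from h import *
st();shaft();plan([.461,.3335,.177],82,1)
i=grab('wrist');d=i['depth'];v,u=np.indices(d.shape);x=(u-i['cx'])/i['fx'];y=(v-i['cy'])/i['fy'];r=np.hypot(x,y)+1e-9;P=np.stack([x/r*np.tan(r)*d,y/r*np.tan(r)*d,d],-1);W=(P-i['t'])@i['R']
q=W[(d>0)&(abs(W[...,2]-.08)<.006)&(abs(W[...,0]-.46)<.05)&(abs(W[...,1]-.333)<.05)]
print('block',len(q),cv2.minAreaRect((q[:,:2]*1000).astype(np.float32)))"
```

```text
{'t': 12.15, 'q': [0.4771, -0.0992, 1.7298, -0.0004, 1.513, 0.6186], 'tool_pos': [0.4637, 0.3231, 0.2509], 'tool_rot': [-2.3728, -2.0589, 0.0032], 'contact_force': [-0.5714, -0.5657, -1.0982], 'opening': 0.0187, 'grip_force': 48.8898}
108 z -0.08745886449796059 slope dxy/dz [0.007 0.008] axis at tip [-0.0007 -0.0016] at top [-0.0002 -0.001 ]
yaw 81.86 turn units [-0.01  0.01 -0.02] world d [-0.003   0.0106 -0.0742]
[0.25, -0.11, 1.85]
block 2826 ((459.8751525878906, 332.1463317871094), (60.87184524536133, 60.74645233154297), 75.0130386352539)
```

Request:
{"fn": "drive_tool", "kwargs": {"steps": [{"translation": [0.25, -0.11, 0], "angular": [0, 0, 0], "gripper": 0.1}, {"translation": [0, 0, 0.6], "angular": [0, 0, 0], "gripper": 0.1}, {"translation": [0, 0, 0.7], "angular": [0, 0, 0], "gripper": 0.1}, {"translation": [0, 0, 0.5], "angular": [0, 0, 0], "gripper": 0.1}, {"translation": [0, 0, 0.4], "angular": [0, 0, 0], "gripper": 0.1}, {"translation": [0, 0, 0.4], "angular": [0, 0, 0], "gripper": 0.1}, {"translation": [0, 0, 0], "angular": [0, 0, 0], "gripper": 0.1}]}}

```text
t: 13.12
tool_pos: [0.4603, 0.3339, 0.1465]
tool_rot: [-2.372, -2.059, 0.004]
contact_force: [-0.9, -0.3, -0.6]
opening: 0.0186
grip_force: 48.9
```

```bash
python3 -c "
from h import *
st();plan([.4607,.3336,.0945],82,1)"
```

```text
{'t': 13.125, 'q': [0.4967, -0.0117, 1.8232, 0.0, 1.3328, 0.6381], 'tool_pos': [0.4603, 0.3339, 0.1465], 'tool_rot': [-2.3723, -2.0586, 0.0041], 'contact_force': [-0.8756, -0.2811, -0.5717], 'opening': 0.0186, 'grip_force': 48.8957}
yaw 81.9 turn units [-0.02  0.01 -0.01] world d [ 0.0004 -0.0003 -0.052 ]
[-0.0, 0.01, 1.3]
```

The tip is in the hole with no contact force. I'll carry on down to seat it.

Request:
{"fn": "drive_tool", "kwargs": {"steps": [{"translation": [0, 0, 0.3], "angular": [0, 0, 0], "gripper": 0.1}, {"translation": [0, 0, 0.4], "angular": [0, 0, 0], "gripper": 0.1}, {"translation": [0, 0, 0.3], "angular": [0, 0, 0], "gripper": 0.1}, {"translation": [0, 0, 0.2], "angular": [0, 0, 0], "gripper": 0.1}, {"translation": [0, 0, 0.1], "angular": [0, 0, 0], "gripper": 0.1}, {"translation": [0, 0, 0.05], "angular": [0, 0, 0], "gripper": 0.1}, {"translation": [0, 0, 0], "angular": [0, 0, 0], "gripper": 0.1}]}}

```text
t: 14.0
tool_pos: [0.4612, 0.3344, 0.0944]
tool_rot: [2.373, 2.059, 0.001]
contact_force: [-0.1, -0.9, 0.1]
opening: 0.0185
grip_force: 48.9
```

Request:
{"fn": "drive_tool", "kwargs": {"steps": [{"translation": [0, 0, 0.04], "angular": [0, 0, 0], "gripper": 0.1}, {"translation": [0, 0, 0.02], "angular": [0, 0, 0], "gripper": 0.1}, {"translation": [0, 0, 0], "angular": [0, 0, 0], "gripper": 0.1}, {"translation": [0, 0, 0], "angular": [0, 0, 0], "gripper": 0.1}]}}

```text
t: 14.5
tool_pos: [0.4611, 0.3343, 0.0918]
tool_rot: [2.373, 2.059, 0.0]
contact_force: [0.2, -0.2, -0.3]
opening: 0.0186
grip_force: 49.0
```

Request:
{"fn": "drive_tool", "kwargs": {"steps": [{"translation": [0, 0, 0.03], "angular": [0, 0, 0], "gripper": 0.1}, {"translation": [0, 0, 0], "angular": [0, 0, 0], "gripper": 0.1}, {"translation": [0, 0, 0], "angular": [0, 0, 0], "gripper": 0.1}]}}

```text
t: 14.88
tool_pos: [0.4613, 0.3345, 0.0918]
tool_rot: [2.372, 2.059, 0.001]
contact_force: [-2.6, -1.6, 5.4]
opening: 0.0186
grip_force: 49.5
```

Contact at 5 N, so the flange is on the block. Releasing and going up.

Request:
{"fn": "drive_tool", "kwargs": {"steps": [{"translation": [0, 0, 0], "angular": [0, 0, 0], "gripper": 0.35}, {"translation": [0, 0, 0], "angular": [0, 0, 0], "gripper": 0.7}, {"translation": [0, 0, 0], "angular": [0, 0, 0], "gripper": 0.7}, {"translation": [0, 0, 0], "angular": [0, 0, 0], "gripper": 0.7}, {"translation": [0, 0, -0.3], "angular": [0, 0, 0], "gripper": 0.7}, {"translation": [0, 0, -0.7], "angular": [0, 0, 0], "gripper": 0.7}, {"translation": [0, 0, -0.8], "angular": [0, 0, 0], "gripper": 0.7}, {"translation": [0, 0, -0.8], "angular": [0, 0, 0], "gripper": 0.7}]}}

```text
t: 15.88
tool_pos: [0.4611, 0.3344, 0.1965]
tool_rot: [2.372, 2.059, 0.002]
contact_force: [0.5, -0.3, -0.3]
opening: 0.0598
grip_force: 0.0
```

Request:
{"fn": "drive_tool", "kwargs": {"steps": [{"translation": [0, 0, -0.8], "angular": [0, 0, 0], "gripper": 0.7}, {"translation": [-0.8, 0, -0.5], "angular": [0, 0, 0], "gripper": 0.7}, {"translation": [-0.8, 0, 0], "angular": [0, 0, 0], "gripper": 0.7}, {"translation": [-0.8, 0, 0], "angular": [0, 0, 0], "gripper": 0.7}, {"translation": [0, 0, 0], "angular": [0, 0, 0], "gripper": 0.7}, {"translation": [0, 0, 0], "angular": [0, 0, 0], "gripper": 0.7}]}}

```text
t: 16.62
tool_pos: [0.4477, 0.2396, 0.2472]
tool_rot: [2.373, 2.059, 0.002]
contact_force: [0.9, 1.1, 0.7]
opening: 0.0597
grip_force: 0.0
```

```bash
python3 -c "
from h import *
st();i=grab('scene');cv2.imwrite('pics/s5.png',cv2.resize(i['color'][90:290,130:450,::-1],(800,500)))
P=pts(i);hsv=cv2.cvtColor(i['color'],cv2.COLOR_RGB2HSV);m=cv2.inRange(hsv,(0,110,60),(6,255,255))>0
q=P[m&(abs(P[...,0]-.46)<.035)&(abs(P[...,1]-.333)<.035)];print(len(q),np.median(q,0),q.min(0),q.max(0))
"
```

```text
{'t': 16.625, 'q': [0.3446, -0.2429, 1.8622, 0.0004, 1.5211, 0.4859], 'tool_pos': [0.4477, 0.2396, 0.2472], 'tool_rot': [2.3727, 2.059, 0.002], 'contact_force': [0.925, 1.1411, 0.6849], 'opening': 0.0597, 'grip_force': 0.0}
164 [0.46944927 0.33518732 0.10136944] [0.45044749 0.31974326 0.07981171] [0.47692425 0.34788129 0.12702524]
```

View pics/s5.png

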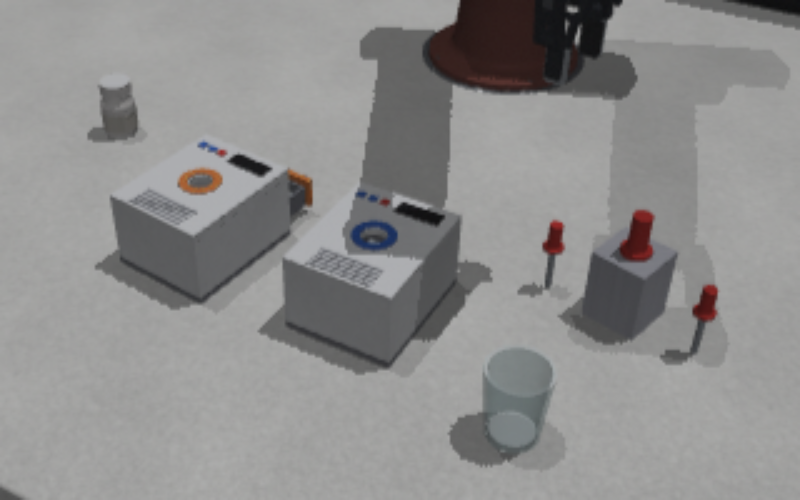

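The pin is upright and home in its stand (640,235), the orange tray is out (300,190), and the blue tray is shut. The bottle and beaker are still standing where they were.

```bash
python3 -c "
from station import ctrl
print(ctrl.finish_job())"
```

```text
the job is handed in; nothing more can be done
None
```

The orange tray is out, the pin is back in its stand, upright and fully home, the blue tray stayed shut, the bottle and beaker were untouched, and the job was handed in at about 17 s.

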